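# Swing the stop bracket onto its stud

## Robot

A 6-joint arm with a two-finger parallel gripper is mounted at the origin on the work surface. World frame = base frame: x ahead of the robot, y to its left, z up, the work surface at z = 0. Lengths are in m, angles in rad, forces in N, time in s.
With the tool pointing down it reaches from about 0.375 to 0.75 m from the base axis. Payload 9 kg.
Tool frame: the origin (TCP) lies between the finger pads; the fingertips stand 8 mm ahead of it and the grasp point (between the pads) lies 11 mm behind it (manip.tip_extent is the x of the fingertips in the tool frame, in m); x points along the fingers, y is the direction in which the jaws open and shut, and the axes are right-handed (so a half turn about x gives the same grasp; the last joint's range is limited). The gripper opens to 85 mm and grips with 20 to 120 N. Pads are 22 mm wide; open, the fingers measure 114 mm over their backs; the gripper's body (76 mm by 85 mm) begins 54 mm behind the grasp point. The pads swing forward as they close: fully open they stand 13 mm farther back than shut.
Start: joints at [-1.545, 0.104, 0.097, 1.564, 0, 1.353], TCP at [0.145, -0.582, 0.239] pointing down, gripper open.
Joint ranges: [-2.99, 2.99], [-0.84, 1.86], [-1.1, 1.16], [-1.84, 2.11], [-1.51, 1.56], [-3.14, 3.14]. Speed limits (rad/s): [2.22, 2.22, 2.57, 3.14, 3.14, 3.14].

## Interface

Orientations are given as a unit quaternion [x, y, z, w].
In Python, from plant import manip, cams, order gives the robot as it stands.
- The arm moves only by the tool play_rows, never from a script. Its argument "rows" is a list of rows, each a list of 3 entries, a list of its own where there are three numbers: the shift along the tool's x, y, z in m, then the turn, a rotation vector about the tool's x, y, z in rad, then the closure, from 0 (fully open) to 1 (shut). A call has 1 to 12 rows; each row is the pose to reach, as a shift and turn from the pose measured when the call began, along the tool's axes at that moment; what a row does not reach only later rows make up. A row lasts 1/8 s, in which the tool goes at most 62.5 mm and 10.7 degrees, less where a joint would pass 70% of its speed; a pose out of reach is approached as far as the arm can. A call with a gripper value outside its range is refused whole. The fingers move at their own pace and stop on an object; the grip force is fixed at half the most. Time passes only in rows, so rows that repeat a pose let the fingers close. It gives the time, the measured TCP pose, the force and the opening at its end, in the units of the state.
- manip.state(): the state, without advancing time (a new reading comes with each control period).
- cams.get_image(name): name is "scene" or "top"; returns a dict with "pixels" (420x560x3 uint8, red, green, blue), "z_map" (420x560 float32, m along the optical axis (not along the pixel's ray), 0 where there is no reading), "intrinsics" (3x3 intrinsics, pixels), "eye" and "attitude" of the camera in the world. Camera axes: x right, y down, z forward; pixel columns grow to the right and rows downward; lengths in m; the calibration is good to about 2 mm. A picture is of the moment at which its call begins.
- order.job_done(): hands the job in, once; it reports no verdict.
The state is a dict: "time_s": time; "joint_positions": joint angles; "qvel": joint speeds; "joint_torque": joint torques, N m; "tool_pos": TCP position; "orientation": TCP orientation; "force": force on the tool from outside, world axes, zero at the start; "ft_torque": the same for the moment, N m; "width": opening from 0.0 (shut) to 1.0 (fully open).
Only numpy, scipy, OpenCV 4.12 (cv2) and the standard library are available. Lean on these libraries where they do the work, as an engineer would, in place of code of your own. Each camera call takes 0.05 s, during which the arm holds its last target.

## Task

On the steel fixture plate the stop bracket hangs loose on its tall bolt and has been swung out of the way. Take it by its upright block, lift it a little along the bolt, swing it round and lower it so that its open slot drops over the slim stud (not toward the thick rest pin) and it lies flat on the plate, then let go.

Things in the scene. Friction and masses are not known exactly. Their poses are not given: they have to be found in the camera images.
- bracket: Stop bracket: loose flat steel bar, mm: 165 long, 50 wide, 8 thick, 0.4 kg, lying on the plate. Origin: centre of its round hole (diameter 22), underside; x along the bar to the slot, z up. Bar from x = -25 to 140. Grip the upright aluminium block on the bar: centre x = 60, y = 0; 36 long (x), 14 thick (y), z = 8 to 53; clear space beside it.
- slot (a point): Middle of the bracket's slot on its underside: x = 120 mm, y = 0, z = 0 of the bracket; this point comes onto the stud. The slot is 24 mm wide between two 13 mm prongs, from x = 100 to the open end at x = 140.
- pivot (a point): Foot of the tall pivot bolt: on its axis at the top face of the fixture plate (fixed on the table, 290 x 310 mm, 15 mm thick). The upright 12 mm shank passes through the bracket's hole; a 38 mm washer under the hex head begins 62 mm above the plate, so the bracket lifts 54 mm at most and cannot come off; the head ends 74 mm above the plate.
- stud: Slim threaded steel stud, 12 mm diameter, 22 mm high, upright and fixed on the plate, 120 mm from the pivot bolt, about 50 degrees left or right of where the bracket starts (give or take 12). Origin: centre of its foot, on the plate's top. Mirrored on the other side stands the unused rest pin, 30 mm thick, 24 mm high, too thick for the slot.
Mind the look-alikes: they are no part of the job. What is shaped like the bracket but pink or turquoise is not meant.

How it is judged:
By the outcome, as a careful person would: the job done as asked, in the order asked, and still so for the second after the job is handed in, with the robot touching nothing.
It also fails if it takes over 32 s, if anything falls off the work surface, if the arm or the gripper's body presses on something with over 40 N, if the wrist force passes 120 N, or if a joint passes its speed limit or range.

## Working session

There is one attempt and no reset: what is moved stays moved. The work goes in short steps, Python scripts to look and compute and a tool call to move; the robot and the scene stay as the last step left them, time stands still between calls to the robot, and variables do not carry over. Pictures are saved under pics/ and viewed, and the job is handed in when it is done.

Besides the shell and the picture viewer there is one more tool, called after ">>>" as name(argument=value, ...), one argument or row to a line, values as JSON. play_rows: Moves the arm, as the interface text tells. Its arguments: {"type":"object","properties":{"rows":{"type":"array"}},"required":["rows"]}

```bash
mkdir -p pics; ls; cat > h.py <<'E'
import numpy as np, cv2
from plant import manip, cams, order
def grab():
    out={}
    for n in ("scene","top"):
        d=cams.get_image(n); out[n]=d
    return out
def R(d):
    from scipy.spatial.transform import Rotation as Ro
    a=np.array(d["attitude"],float)
    return a if a.shape==(3,3) else Ro.from_quat(a).as_matrix()
def cloud(d):
    z=d["z_map"]; K=np.array(d["intrinsics"]); v,u=np.indices(z.shape)
    P=np.stack([(u-K[0,2])/K[0,0]*z,(v-K[1,2])/K[1,1]*z,z],-1)
    W=P@R(d).T+np.array(d["eye"]); W[z==0]=np.nan
    return W
E
python3 - <<'E'
from h import *
g=grab()
for n,d in g.items():
    cv2.imwrite(f"pics/{n}0.png",d["pixels"][:,:,::-1]); np.savez(f"{n}0.npz",**d)
    print(n,d["eye"],d["attitude"],d["intrinsics"])
print(manip.state())
E
```

```text
pics
scene [1.05325533 0.21332561 0.52253127] [ 0.5132422   0.73232336 -0.36760197 -0.25525229] [[414.56231134   0.         280.36737973]
 [  0.         414.56231134 215.77733029]
 [  0.           0.           1.        ]]
top [0.42690936 0.01737493 0.97695093] [-0.70060813  0.71289358 -0.02000725  0.02303712] [[419.83709244   0.         271.29807859]
 [  0.         419.83709244 210.10051213]
 [  0.           0.           1.        ]]
{'time_s': 0.1, 'joint_positions': array([-1.54469581e+00,  1.04642711e-01,  9.65531261e-02,  1.56392364e+00,
        9.10243254e-06,  1.35310652e+00]), 'qvel': array([ 0.00066685, -0.00160441,  0.00147685,  0.00056888,  0.0004022 ,
       -0.0008046 ]), 'joint_torque': array([ 6.53601252e-03, -5.58206391e+01,  5.04720783e+01,  1.30110048e-02,
       -2.64245255e-04,  5.78738252e-06]), 'tool_pos': array([ 0.1448395 , -0.58195021,  0.23860161]), 'orientation': array([ 0.70190426,  0.08640755, -0.70181555,  0.08555163]), 'force': array([-0.42928079,  0.44181298, -0.37789789]), 'ft_torque': array([-0.06354647,  0.00143633,  0.01174457]), 'width': 1.0015248697357}
```

View pics/top0.png

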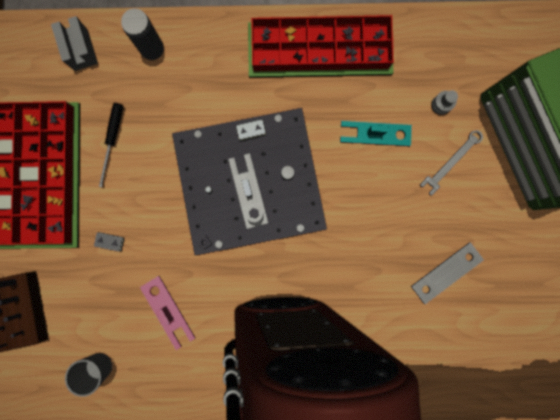

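View pics/scene0.png

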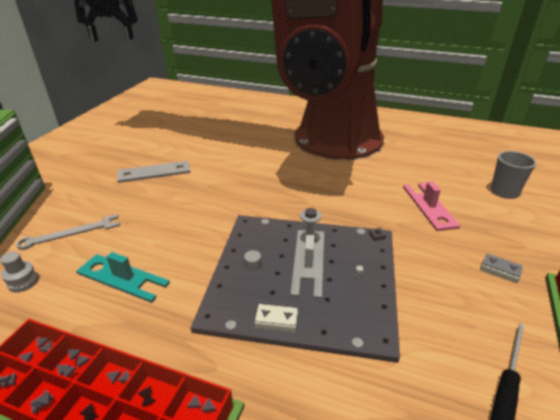

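The real bracket is the grey one on the plate, with its bolt at about top(255,215), block at (247,187) and slot end at (240,157). The things it could be mistaken for:
- turquoise copy at top(376,133)
- pink copy at (167,312)
- grey two-hole bar at (447,272)
- cream plate at (250,130)

The slim stud looks to be at (208,189) and the thick rest pin at (288,172). I'll check these in a close crop.

```bash
python3 - <<'E'
from h import *
d=dict(np.load("top0.npz")); s=dict(np.load("scene0.npz"))
a=cv2.resize(d["pixels"][100:260,165:335,::-1],None,fx=3.5,fy=3.5,interpolation=cv2.INTER_CUBIC)
cv2.imwrite("pics/topcrop.png",a)
b=cv2.resize(s["pixels"][195:355,190:410,::-1],None,fx=3.4,fy=3.4,interpolation=cv2.INTER_CUBIC)
cv2.imwrite("pics/scenecrop.png",b)
W=cloud(d)
np.set_printoptions(precision=4,suppress=True)
for n,(u,v) in dict(head=(255,213),block=(247,187),stud=(208,189),pin=(288,172),plate=(220,215),plate2=(300,140),tbl=(350,200),prL=(234,165),prR=(249,163)).items(): print(n,W[v,u])
z=W[...,2]
print((z[150:235,200:300:4]*1000)[::4].round(0))
E
```

```text
head [0.4755 0.0554 0.0887]
block [0.5332 0.0726 0.0716]
stud [0.5344 0.1626 0.0367]
pin [ 0.5692 -0.0181  0.04  ]
plate [0.4764 0.139  0.0141]
plate2 [ 0.6466 -0.0482  0.0176]
tbl [ 0.5068 -0.1626  0.0015]
prL [0.5901 0.1047 0.0231]
prR [0.5942 0.0702 0.023 ]
[[14. 15. 18. 14. 17. 17. 12. 15. 17. 15. 15. 14. 14. 14. 16. 14. 14. 17.
  16. 16. 14. 14. 14. 14. 12.]
 [14. 14. 15. 16. 12. 17. 15. 13. 17. 16. 13. 13. 23. 16. 19. 14. 15. 15.
  19. 13. 15. 16. 15. 12. 14.]
 [13. 17. 14. 15. 16. 15. 14. 17. 17. 15. 14. 13. 24. 13. 16. 12. 13. 14.
  14. 12. 13. 15. 17. 17. 16.]
 [14. 17. 18. 16. 15. 14. 13. 15. 27. 16. 17. 14. 22. 17. 12. 17. 19. 15.
  14. 15. 15. 15. 15. 16. 15.]
 [16. 15. 15. 13. 18. 11. 15. 15. 25. 17. 13. 15. 26. 25. 15. 14. 18. 17.
  17. 15. 16. 14. 38. 17. 17.]
 [15. 16. 14. 17. 12. 17. 14. 16. 23. 25. 15. 13. 26. 23. 16. 16. 19. 16.
  18. 14. 14. 40. 40. 41. 16.]
 [18. 16. 18. 18. 13. 15. 16. 12. 13. 22. 23. 20. 24. 25. 18. 14. 11. 18.
  15. 15. 14. 39. 41. 39. 19.]
 [16. 14. 14. 16. 15. 11. 13. 16. 16. 24. 25. 25. 24. 23. 14. 16. 16. 17.
  17. 17. 13. 33. 40. 17. 16.]
[... 771 characters left out ...]
6. 17. 12. 22. 77. 88. 90. 82. 26. 16.
  14. 16. 15. 17. 17. 19. 13.]
 [14. 14. 16. 14. 13. 13. 15. 13. 14. 16. 15. 20. 81. 90. 90. 79. 25. 16.
  16. 16. 14. 14. 14. 15. 15.]
 [16. 16. 17. 17. 19. 16. 15. 17. 18. 12. 14. 23. 81. 83. 79. 81. 19. 15.
  13. 15. 17. 15. 15. 13. 14.]
 [15. 15. 16. 15. 13. 19. 14. 14. 14. 16. 15. 17. 24. 27. 21. 27. 23. 15.
  15. 15. 17. 14. 14. 16. 15.]
 [16. 12. 17. 13. 18. 15. 16. 18. 14. 16. 17. 18. 26. 25. 24. 15. 17. 14.
  12. 16. 13. 13. 20. 17. 18.]
 [16. 15. 14. 15. 16. 15. 19. 15. 14. 14. 14. 16. 17. 15. 18. 16. 18. 15.
  16. 17. 14. 16. 17. 14. 13.]
 [16. 13. 14. 17. 18. 15. 16. 17. 14. 15. 14. 14. 10. 13. 18. 16. 13. 16.
  18. 13. 15. 14. 14. 15. 14.]]
```

View pics/topcrop.png

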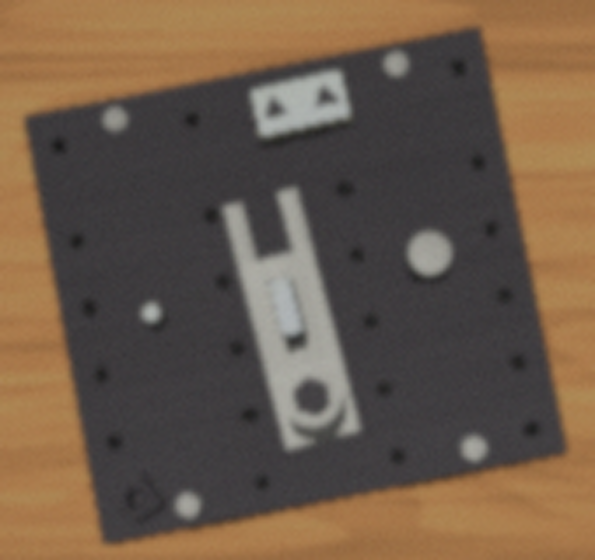

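View pics/scenecrop.png

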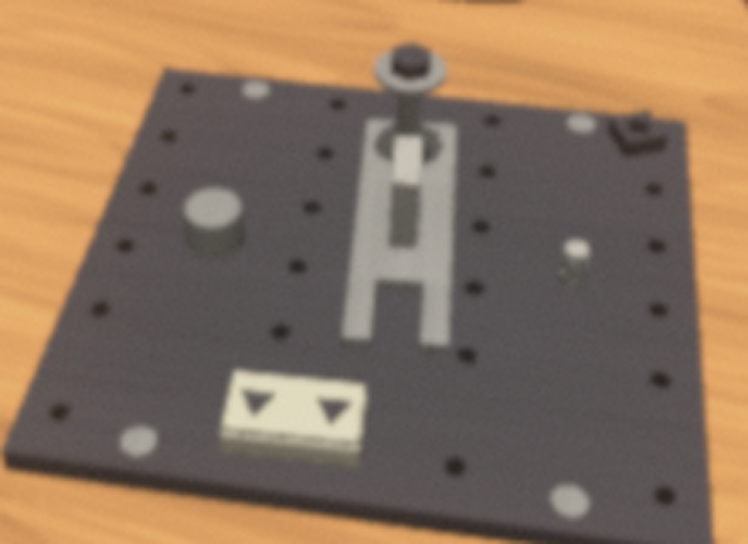

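The crop confirms it: the grey bracket on the bolt is the one I want. The slim stud is on the robot's left (crop 150,313) and the thick pin on its right (430,253). Next, the precise measurements.

```bash
cat >> h.py <<'E'
def ray(d,u,v,z):
    K=np.array(d["intrinsics"]); r=R(d)@np.array([(u-K[0,2])/K[0,0],(v-K[1,2])/K[1,1],1]); e=np.array(d["eye"])
    return e+r*(z-e[2])/r[2]
def proj(d,P):
    K=np.array(d["intrinsics"]); p=(np.asarray(P)-np.array(d["eye"]))@R(d); q=p@K.T
    return q[...,:2]/q[...,2:]
def cent(d,box,zlo,zhi,zp):
    W=cloud(d); u0,u1,v0,v1=box; m=np.zeros(W.shape[:2],bool)
    m[v0:v1,u0:u1]=((W[...,2]>zlo)&(W[...,2]<zhi))[v0:v1,u0:u1]
    v,u=np.nonzero(m); rc=cv2.minAreaRect(np.stack([u,v],1).astype(np.float32))
    return ray(d,u.mean(),v.mean(),zp),m.sum(),(u.mean(),v.mean())
def bright(d,box,zp,pc=.5):
    g=d["pixels"].astype(float).mean(2); u0,u1,v0,v1=box; c=g[v0:v1,u0:u1]
    w=np.clip(c-(np.median(c)+pc*(c.max()-np.median(c))),0,None); v,u=np.indices(c.shape)
    U=(w*u).sum()/w.sum()+u0; V=(w*v).sum()/w.sum()+v0
    return ray(d,U,V,zp),(U,V)
E
python3 - <<'E'
from h import *
np.set_printoptions(precision=4,suppress=True)
d=dict(np.load("top0.npz")); s=dict(np.load("scene0.npz"))
print("washer+head",cent(d,(235,275,195,240),.072,.10,.079))
print("block",cent(d,(236,262,170,205),.058,.075,.068))
print("stud",bright(d,(200,216,181,197),.037,.4)); print("pin",cent(d,(276,300,160,186),.033,.045,.039))
print("stud scene",bright(s,(352,368,260,274),.037,.5))
print("pin scene",cent(s,(240,266,245,275),.033,.045,.039))
print("head scene",cent(s,(295,325,200,225),.07,.1,.08))
print("block scene", cent(s,(302,320,230,255),.06,.075,.068))
W=cloud(d); m=np.zeros(W.shape[:2],bool); m[150:240,222:275]=True
g=d["pixels"].astype(float).mean(2)
bm=m&(g>110)&(W[...,2]<.032)
v,u=np.nonzero(bm); P=np.array([ray(d,a,b,.023)[:2] for a,b in zip(u,v)])
rc=cv2.minAreaRect((P*1000).astype(np.float32)); print(rc,cv2.boxPoints(rc)); 
for n in [(W[...,2],'z')]:
    print((W[120:140:3,236:266:3,2]*1000).round())
E
```

```text
washer+head (array([0.4758, 0.058 , 0.079 ]), np.int64(245), (np.float64(253.9387755102041), np.float64(213.15510204081633)))
block (array([0.532 , 0.0739, 0.068 ]), np.int64(111), (np.float64(246.5045045045045), np.float64(187.74774774774775)))
stud (array([0.5347, 0.1633, 0.037 ]), (np.float64(207.68037397987482), np.float64(188.84557483559146)))
pin (array([ 0.5685, -0.0167,  0.039 ]), np.int64(139), (np.float64(287.36690647482015), np.float64(172.3956834532374)))
stud scene (array([0.5362, 0.1634, 0.037 ]), (np.float64(359.3641200255374), np.float64(267.72526069376465)))
pin scene (array([ 0.5737, -0.0152,  0.039 ]), np.int64(188), (np.float64(252.15425531914894), np.float64(256.5531914893617)))
head scene (array([0.4781, 0.0585, 0.08  ]), np.int64(251), (np.float64(310.195219123506), np.float64(214.8605577689243)))
block scene (array([0.5394, 0.0757, 0.068 ]), np.int64(142), (np.float64(309.2464788732394), np.float64(243.19718309859155)))
((531.1576538085938, 74.03048706054688), (165.52047729492188, 51.45582580566406), 13.937740325927734) [[444.637   79.0667]
 [457.0311  29.1258]
 [617.6783  68.9943]
 [605.2842 118.9352]]
[[-2. 16. 17. 15. 15. 16. 19. 12. 14. 17.]
 [14. 14. 18. 14. 34. 34. 34. 35. 34. 14.]
 [13. 32. 35. 34. 33. 34. 30. 34. 32. 32.]
 [13. 33. 36. 34. 35. 33. 33. 35. 36. 34.]
 [17. 32. 36. 35. 35. 34. 33. 33. 35. 30.]
 [19. 34. 34. 33. 32. 35. 34. 32. 29. 24.]
 [14. 27. 32. nan 31. 24. 16. 14. 14. 16.]]
```

```bash
cat >> h.py <<'E'
from scipy.spatial.transform import Rotation as Ro
def rel(pw,ang):
    """shift & rotvec in the current tool frame to TCP pw, pointing down, with tool y across a bar at ang (deg)"""
    s=manip.state(); T=Ro.from_quat(s["orientation"]); sh=T.inv().apply(np.array(pw)-s["tool_pos"])
    best=[]
    for k in (0,180):
        a=np.radians(ang+90+k); y=np.array([np.cos(a),np.sin(a),0]); x=np.array([0,0,-1.]); z=np.cross(x,y)
        G=Ro.from_matrix(np.stack([x,y,z],1)); best.append((T.inv()*G).as_rotvec())
    return sh,best
E
python3 - <<'E'
from h import *
np.set_printoptions(precision=4,suppress=True)
s=manip.state(); print(Ro.from_quat(s["orientation"]).as_matrix()); print(manip.tip_extent)
for p,a in (((.533,.0742,.20),13.9),((.5057,.1105,.2),60.9)): print(rel(p,a))
E
```

```text
[[-0.      0.2414 -0.9704]
 [ 0.0012 -0.9704 -0.2414]
 [-1.     -0.0012 -0.0003]]
0.008
(array([ 0.0394, -0.543 , -0.5351]), [array([-3.1404, -0.0019, -0.0004]), array([ 0.0012, -0.0003,  0.0012])])
(array([ 0.0394, -0.5848, -0.5173]), [array([2.3225, 0.0012, 0.0009]), array([-0.8191, -0.0007,  0.001 ])])
```

>>> play_rows(
  rows=[
    [[0, -0.02, -0.02], [0, 0, 0], 0],
    [[0, -0.055, -0.055], [0, 0, 0], 0],
    [[0, -0.095, -0.095], [0, 0, 0], 0],
    [[0, -0.135, -0.135], [0, 0, 0], 0],
    [[0, -0.175, -0.175], [0, 0, 0], 0],
    [[0, -0.215, -0.215], [0, 0, 0], 0],
    [[0, -0.255, -0.255], [0, 0, 0], 0],
    [[0, -0.295, -0.295], [0, 0, 0], 0],
    [[0, -0.335, -0.335], [0, 0, 0], 0],
    [[0, -0.375, -0.375], [0, 0, 0], 0],
    [[0, -0.415, -0.415], [0, 0, 0], 0],
    [[0, -0.455, -0.455], [0, 0, 0], 0],
  ],
)

```text
time_s: 1.6
tool_pos: [0.4772, -0.0287, 0.2391]
orientation: [0.702, 0.086, -0.702, 0.086]
force: [0.2, -0.7, -0.4]
width: 0.999
```

```bash
python3 - <<'E'
from h import *
np.set_printoptions(precision=4,suppress=True)
s=manip.state(); print(s["time_s"],s["joint_positions"],s["tool_pos"],s["force"]); print(rel((.533,.0742,.14),13.9))
E
```

```text
1.6 [-0.3352 -0.2696 -0.258   1.5826  0.001   2.5624] [ 0.4772 -0.0287  0.2391] [ 0.159  -0.692  -0.4467]
(array([ 0.0992, -0.0863, -0.079 ]), [array([-3.1402, -0.0015, -0.0005]), array([ 0.0014, -0.0003,  0.001 ])])
```

>>> play_rows(
  rows=[
    [[0.02, -0.04, -0.037], [0, 0, 0], 0],
    [[0.05, -0.07, -0.065], [0, 0, 0], 0],
    [[0.08, -0.0863, -0.079], [0, 0, 0], 0],
    [[0.0992, -0.0863, -0.079], [0, 0, 0], 0],
    [[0.0992, -0.0863, -0.079], [0, 0, 0], 0],
    [[0.0992, -0.0863, -0.079], [0, 0, 0], 0],
  ],
)

```text
time_s: 2.35
tool_pos: [0.5334, 0.0733, 0.1412]
orientation: [0.702, 0.086, -0.701, 0.085]
force: [0.2, 0.0, -0.2]
width: 1.0
```

```bash
python3 - <<'E'
from h import *
np.set_printoptions(precision=4,suppress=True)
s=manip.state(); print(s["time_s"],s["joint_positions"],s["tool_pos"],s["force"],s["width"]); print(rel((.533,.0742,.040),13.9))
d=cams.get_image("scene"); cv2.imwrite("pics/s1.png",d["pixels"][:,:,::-1]); 
E
```

```text
2.35 [-0.107  -0.0818 -0.2677  1.3835  0.0009  2.7918] [0.5334 0.0733 0.1412] [ 0.2313  0.0235 -0.1626] 1.0003722364618968
(array([ 0.1012, -0.0009,  0.0003]), [array([-3.1414, -0.0007, -0.0025]), array([ 0.0002, -0.0016,  0.0004])])
```

View pics/s1.png

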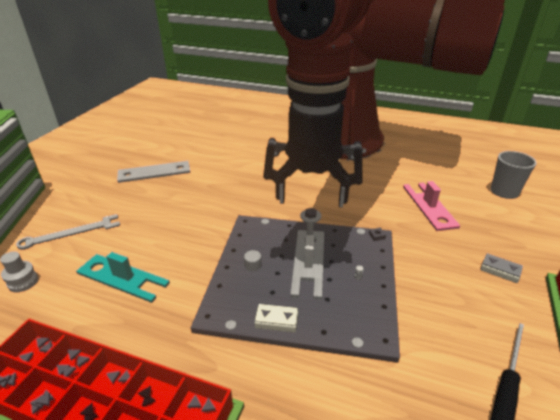

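The picture shows the open gripper (315,190) straddling the block, with the bolt behind it and the fingers clear. Now I'll lower it, then close.

>>> play_rows(
  rows=[
    [[0.03, -0.001, 0], [0, 0, 0], 0],
    [[0.06, -0.001, 0], [0, 0, 0], 0],
    [[0.08, -0.001, 0], [0, 0, 0], 0],
    [[0.095, -0.001, 0], [0, 0, 0], 0],
    [[0.1, -0.001, 0], [0, 0, 0], 0],
    [[0.1, -0.001, 0], [0, 0, 0], 0],
    [[0.1, -0.001, 0], [0, 0, 0], 0.4],
  ],
)

```text
time_s: 3.28
tool_pos: [0.5342, 0.0743, 0.0425]
orientation: [0.703, 0.086, -0.701, 0.086]
force: [0.6, 0.0, 0.2]
width: 0.815
```

```bash
python3 - <<'E'
from h import *
np.set_printoptions(precision=4,suppress=True)
s=manip.state(); print(s["time_s"],s["joint_positions"],s["tool_pos"],s["force"],s["width"]); print(rel((.533,.0742,.040),13.9))
d=cams.get_image("scene"); cv2.imwrite("pics/s2.png",cv2.resize(d["pixels"][120:330,180:440,::-1],None,fx=3,fy=2.85,interpolation=cv2.INTER_CUBIC)); 
E
```

```text
3.275 [-0.105  -0.0225 -0.3929  1.197   0.001   2.7939] [0.5342 0.0743 0.0425] [0.5964 0.001  0.1794] 0.8153439784952571
(array([ 0.0025, -0.0002,  0.0012]), [array([-3.1415,  0.0004, -0.0056]), array([ 0.0001, -0.0036, -0.0003])])
```

View pics/s2.png

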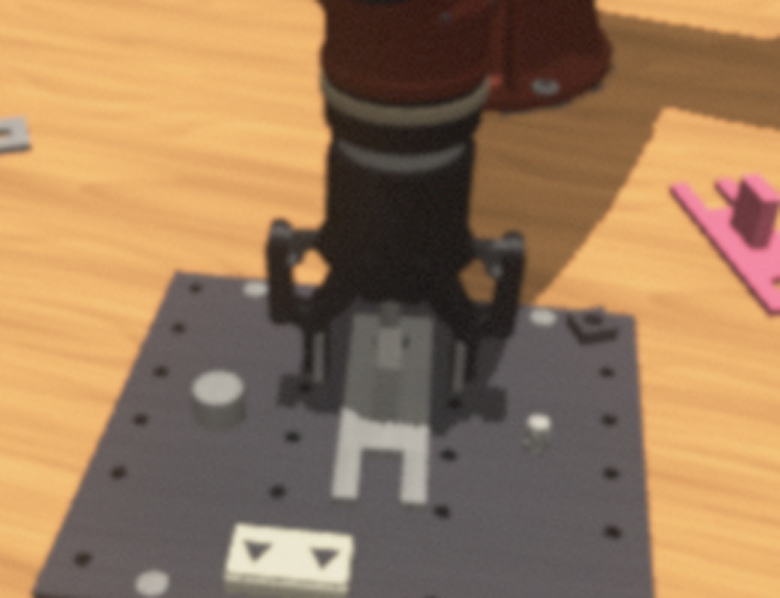

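The block (crop 390,348) sits midway between the two fingers, and nothing is touching. Closing now.

>>> play_rows(
  rows=[
    [[0.002, 0, 0], [0, 0, 0], 0.6],
    [[0.002, 0, 0], [0, 0, 0], 0.8],
    [[0.002, 0, 0], [0, 0, 0], 1],
    [[0.002, 0, 0], [0, 0, 0], 1],
    [[0.002, 0, 0], [0, 0, 0], 1],
    [[0.002, 0, 0], [0, 0, 0], 1],
    [[0.002, 0, 0], [0, 0, 0], 1],
    [[0.002, 0, 0], [0, 0, 0], 1],
  ],
)

```text
time_s: 4.32
tool_pos: [0.5344, 0.0742, 0.0406]
orientation: [0.703, 0.086, -0.701, 0.086]
force: [0.1, -1.2, 2.7]
width: 0.158
```

```bash
python3 - <<'E'
from h import *
np.set_printoptions(precision=4,suppress=True)
s=manip.state(); print(s["time_s"],s["joint_positions"],s["tool_pos"],s["force"],s["width"],Ro.from_quat(s["orientation"]).as_matrix())
d=cams.get_image("scene"); cv2.imwrite("pics/s3.png",cv2.resize(d["pixels"][120:330,180:440,::-1],None,fx=3,fy=2.85,interpolation=cv2.INTER_CUBIC)); 
E
```

```text
4.325 [-0.1051 -0.0208 -0.3948  1.1931  0.0008  2.7939] [0.5344 0.0742 0.0406] [ 0.1008 -1.1572  2.7217] 0.1579315474015791 [[ 0.0038  0.2403 -0.9707]
 [ 0.0004 -0.9707 -0.2403]
 [-1.      0.0005 -0.0038]]
```

View pics/s3.png

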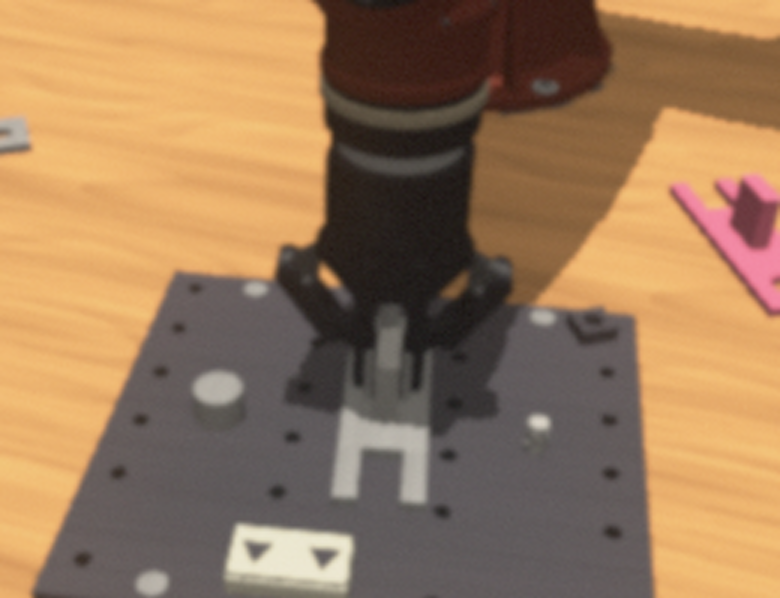

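The jaws stopped at 0.158, about 13.4 mm, which fits the 14 mm block. Lifting about 36 mm.

>>> play_rows(
  rows=[
    [[-0.006, 0, 0], [0, 0, 0], 1],
    [[-0.014, 0, 0], [0, 0, 0], 1],
    [[-0.022, 0, 0], [0, 0, 0], 1],
    [[-0.03, 0, 0], [0, 0, 0], 1],
    [[-0.036, 0, 0], [0, 0, 0], 1],
    [[-0.036, 0, 0], [0, 0, 0], 1],
    [[-0.036, 0, 0], [0, 0, 0], 1],
  ],
)

```text
time_s: 5.25
tool_pos: [0.5341, 0.0742, 0.0764]
orientation: [0.703, 0.086, -0.701, 0.086]
force: [0.4, 0.0, -3.4]
width: 0.152
```

```bash
python3 - <<'E'
from h import *
np.set_printoptions(precision=4,suppress=True)
s=manip.state(); print(s["time_s"],s["joint_positions"],s["tool_pos"],s["force"],s["ft_torque"],s["width"],Ro.from_quat(s["orientation"]).as_matrix())
d=cams.get_image("scene"); cv2.imwrite("pics/s4.png",cv2.resize(d["pixels"][120:330,180:440,::-1],None,fx=3,fy=2.85,interpolation=cv2.INTER_CUBIC)); 
t=cams.get_image("top"); cv2.imwrite("pics/t4.png",cv2.resize(t["pixels"][100:260,165:335,::-1],None,fx=3.5,fy=3.5,interpolation=cv2.INTER_CUBIC))
np.savez("scene4.npz",**d);np.savez("top4.npz",**t)
# swing plan about the pivot by th, current tool frame
T=Ro.from_quat(s["orientation"]); p=s["tool_pos"]; c=np.array([.4763,.0582,p[2]])
print("r",np.linalg.norm(p-c), "ang",np.degrees(np.arctan2(*(p-c)[1::-1])))
for th in range(6,49,6):
    q=Ro.from_euler('z',th,degrees=True); print(th,T.inv().apply(q.apply(p-c)+c-p),(T.inv()*q*T).as_rotvec())
th=47;q=Ro.from_euler('z',th,degrees=True); print(th,T.inv().apply(q.apply(p-c)+c-p),(T.inv()*q*T).as_rotvec())
E
```

```text
5.25 [-0.1051 -0.0495 -0.3559  1.261   0.0008  2.7938] [0.5341 0.0742 0.0764] [ 0.3697  0.0077 -3.3719] [-0.0248 -0.0157 -0.0397] 0.15161643618898307 [[ 0.0035  0.2403 -0.9707]
 [ 0.0004 -0.9707 -0.2403]
 [-1.      0.0004 -0.0035]]
r 0.059961695430137824 ang 15.487915738728557
6 [-0.     -0.0063  0.0005] [-0.1047  0.     -0.0004]
12 [-0.     -0.0124  0.0017] [-0.2094  0.0001 -0.0007]
18 [-0.     -0.0184  0.0034] [-0.3142  0.0001 -0.0011]
24 [-0.     -0.0242  0.0059] [-0.4189  0.0002 -0.0015]
30 [-0.     -0.0297  0.0089] [-0.5236  0.0002 -0.0018]
36 [-0.0001 -0.0349  0.0124] [-0.6283  0.0003 -0.0022]
42 [-0.0001 -0.0397  0.0165] [-0.733   0.0003 -0.0026]
48 [-0.0001 -0.044   0.0211] [-0.8378  0.0003 -0.0029]
47 [-0.0001 -0.0433  0.0203] [-0.8203  0.0003 -0.0029]
```

View pics/s4.png

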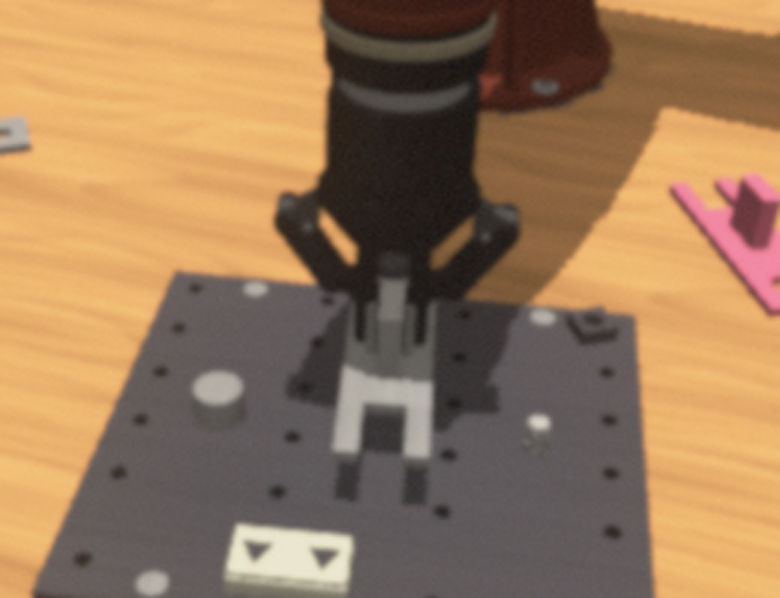

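View pics/t4.png

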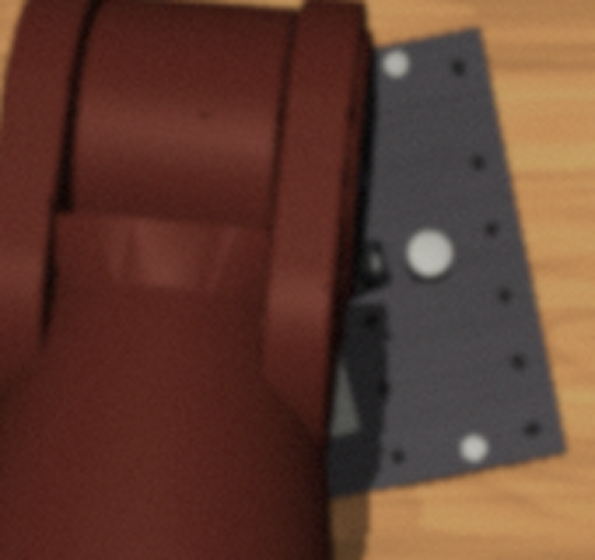

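The bracket is hanging free (force −3.4 N, slot prongs at crop 345–418,445 with their shadow below) and above stud height. Now I'll swing it about the bolt towards the stud.

>>> play_rows(
  rows=[
    [[0, -0.003, 0.0003], [-0.05, 0, 0], 1],
    [[0, -0.0093, 0.0009], [-0.155, 0, 0], 1],
    [[0, -0.0154, 0.0022], [-0.262, 0, 0], 1],
    [[0, -0.0213, 0.0041], [-0.367, 0, 0], 1],
    [[0, -0.0268, 0.0067], [-0.471, 0, 0], 1],
    [[0, -0.032, 0.0099], [-0.576, 0, 0], 1],
    [[0, -0.037, 0.0137], [-0.681, 0, 0], 1],
    [[0, -0.0408, 0.0172], [-0.77, 0, 0], 1],
    [[0, -0.0423, 0.0187], [-0.818, 0, 0], 1],
    [[0, -0.0423, 0.0187], [-0.818, 0, 0], 1],
    [[0, -0.0423, 0.0187], [-0.818, 0, 0], 1],
  ],
)

```text
time_s: 6.72
tool_pos: [0.5056, 0.1107, 0.076]
orientation: [0.611, 0.357, -0.609, 0.358]
force: [0.6, -0.6, -3.8]
width: 0.155
```

```bash
python3 - <<'E'
from h import *
np.set_printoptions(precision=4,suppress=True)
s=manip.state(); print(s["time_s"],s["joint_positions"],s["tool_pos"],s["force"],s["ft_torque"],s["width"]); print(rel((.5058,.1108,.0764),60.8))
d=cams.get_image("scene"); cv2.imwrite("pics/s5.png",cv2.resize(d["pixels"][120:330,180:440,::-1],None,fx=3,fy=2.85,interpolation=cv2.INTER_CUBIC)); 
np.savez("scene5.npz",**d)
E
```

```text
6.725 [-0.0378 -0.1163 -0.4198  1.2643  0.0006  2.0443] [0.5056 0.1107 0.076 ] [ 0.6062 -0.6429 -3.8048] [0.0131 0.0084 0.0078] 0.1550946717179637
(array([-0.0004,  0.0001, -0.0001]), [array([ 3.1399, -0.0038,  0.0029]), array([-0.0017, -0.0019, -0.0024])])
```

View pics/s5.png

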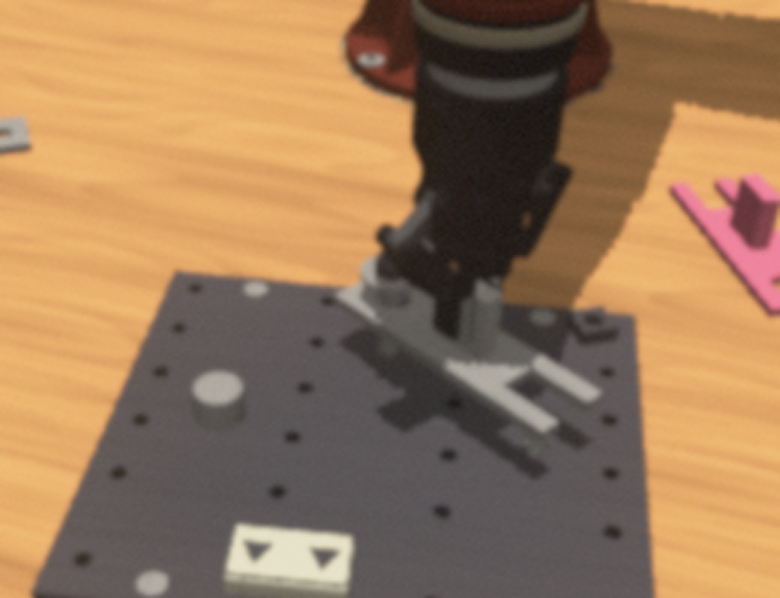

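The bracket is over the left side with its slot near the stud (the stud's lower part shows under the prong at crop 528,440). I'll fit the bar from depth to check the slot against the stud before lowering.

```bash
python3 - <<'E'
from h import *
np.set_printoptions(precision=4,suppress=True)
d=dict(np.load("scene5.npz")); zt=.0585
# overlay model with slot at stud, hole at pivot, given TCP
s=manip.state(); c=s["tool_pos"][:2]
img=cv2.resize(d["pixels"][:,:,::-1],None,fx=4,fy=4,interpolation=cv2.INTER_CUBIC)
def draw(img,c,ang,z,col):
    e=np.array([np.cos(ang),np.sin(ang)]); n=np.array([-e[1],e[0]])
    pts=[(-25,-25),(140,-25),(140,-12),(100,-12),(100,12),(140,12),(140,25),(-25,25)]
    P=np.array([[*(c+e*(x-60)/1000+n*y/1000),z] for x,y in pts]); q=proj(d,P)
    cv2.polylines(img,[np.int32((q+.5)*4-.5)],True,col,1)
draw(img,c,np.radians(60.9),zt,(0,0,255))
for zz in (.0155,.037):
    t=np.linspace(0,2*np.pi,40); q=proj(d,np.stack([.5352+.006*np.cos(t),.1633+.006*np.sin(t),0*t+zz],1)); cv2.polylines(img,[np.int32((q+.5)*4-.5)],True,(0,255,0),1)
cv2.imwrite("pics/ov5.png",img[860:1240,1140:1680])
W=cloud(d); m=np.abs(W[...,2]-zt)<.006; m[:,:]&=(W[...,1]>.03)&(W[...,1]<.2)&(W[...,0]>.44)&(W[...,0]<.6)
P=W[m]; e=np.array([np.cos(np.radians(60.9)),np.sin(np.radians(60.9))]); n=np.array([-e[1],e[0]])
L=(P[:,:2]-c)@np.stack([e,n],1)*1000; f=(L[:,0]>46)
print(np.median(P[:,2]),L[f].min(0),L[f].max(0),f.sum())
E
```

```text
0.05797697180377298 [ 46.0532 -25.2056] [80.5867 27.6363] 331
```

View pics/ov5.png

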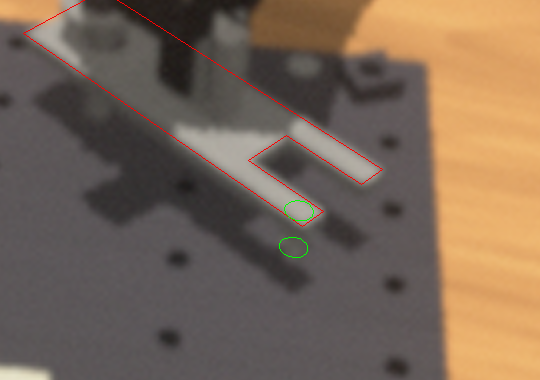

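The fitted bar matches the model to 1–2 mm, which puts the slot middle at (0.535, 0.163), on the stud. Lowering, with a force check above the end.

>>> play_rows(
  rows=[
    [[0.004, 0, 0], [0, 0, 0], 1],
    [[0.009, 0, 0], [0, 0, 0], 1],
    [[0.014, 0, 0], [0, 0, 0], 1],
    [[0.019, 0, 0], [0, 0, 0], 1],
    [[0.022, 0, 0], [0, 0, 0], 1],
    [[0.022, 0, 0], [0, 0, 0], 1],
  ],
)

```text
time_s: 7.52
tool_pos: [0.5055, 0.1107, 0.0537]
orientation: [0.611, 0.357, -0.609, 0.358]
force: [-0.2, -0.4, -3.6]
width: 0.155
```

```bash
python3 - <<'E'
from h import *
np.set_printoptions(precision=4,suppress=True)
s=manip.state(); print(s["time_s"],s["joint_positions"],s["tool_pos"],s["force"],s["ft_torque"],s["width"]); print(rel((.5058,.1108,.0408),60.8))
d=cams.get_image("scene"); cv2.imwrite("pics/s6.png",cv2.resize(d["pixels"][180:330,260:440,::-1],None,fx=4,fy=4,interpolation=cv2.INTER_CUBIC)); 
E
```

```text
7.525 [-0.0378 -0.0991 -0.4453  1.222   0.0006  2.0441] [0.5055 0.1107 0.0537] [-0.2409 -0.3671 -3.6367] [-0.0232 -0.0198 -0.0116] 0.15480486442558486
(array([ 0.0129,  0.0002, -0.0002]), [array([ 3.1401, -0.003 ,  0.0026]), array([-0.0015, -0.0017, -0.0019])])
```

View pics/s6.png

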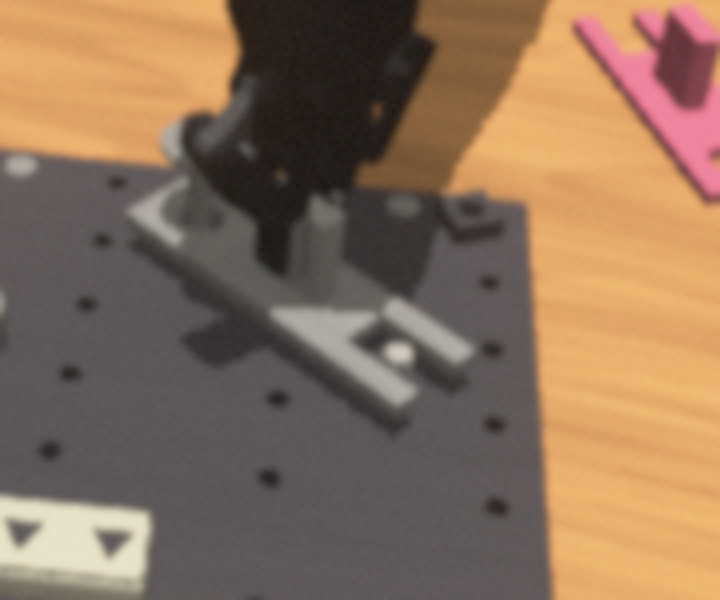

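The stud's white top (crop 398,352) stands inside the slot between the prongs, and the force is still just the bracket's weight. I'll lower it the remaining 13 mm.

>>> play_rows(
  rows=[
    [[0.004, 0, 0], [0, 0, 0], 1],
    [[0.008, 0, 0], [0, 0, 0], 1],
    [[0.011, 0, 0], [0, 0, 0], 1],
    [[0.0125, 0, 0], [0, 0, 0], 1],
    [[0.0125, 0, 0], [0, 0, 0], 1],
    [[0.0125, 0, 0], [0, 0, 0], 1],
  ],
)

```text
time_s: 8.32
tool_pos: [0.5058, 0.1108, 0.0416]
orientation: [0.611, 0.357, -0.609, 0.358]
force: [-0.7, -0.5, -3.4]
width: 0.156
```

```bash
python3 - <<'E'
from h import *
np.set_printoptions(precision=4,suppress=True)
s=manip.state(); print(s["time_s"],s["tool_pos"],s["force"],s["ft_torque"],s["width"]); print(rel((.5058,.1108,.0408),60.8))
d=cams.get_image("scene"); cv2.imwrite("pics/s7.png",cv2.resize(d["pixels"][180:330,260:440,::-1],None,fx=4,fy=4,interpolation=cv2.INTER_CUBIC)); 
E
```

```text
8.325 [0.5058 0.1108 0.0416] [-0.7099 -0.4969 -3.4232] [ 0.0193 -0.0041 -0.0264] 0.15579205603388566
(array([ 0.0008, -0.    , -0.    ]), [array([ 3.1401, -0.0038,  0.003 ]), array([-0.0014, -0.0019, -0.0024])])
```

View pics/s7.png

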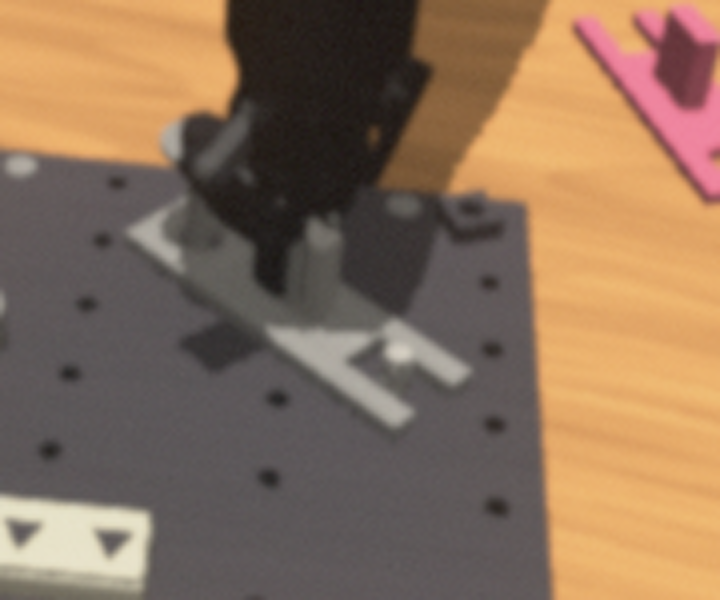

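Almost down, with the weight still on the gripper. I'll go down the last millimetre until it touches.

>>> play_rows(
  rows=[
    [[0.0008, 0, 0], [0, 0, 0], 1],
    [[0.0014, 0, 0], [0, 0, 0], 1],
    [[0.0014, 0, 0], [0, 0, 0], 1],
  ],
)

```text
time_s: 8.75
tool_pos: [0.506, 0.1107, 0.0406]
orientation: [0.611, 0.357, -0.609, 0.358]
force: [-1.8, -0.5, 1.6]
width: 0.149
```

Touchdown: the force went from −3.4 to +1.6 N. Releasing.

>>> play_rows(
  rows=[
    [[0, 0, 0], [0, 0, 0], 0.75],
    [[0, 0, 0], [0, 0, 0], 0.6],
    [[0, 0, 0], [0, 0, 0], 0.4],
    [[0, 0, 0], [0, 0, 0], 0.3],
    [[0, 0, 0], [0, 0, 0], 0.3],
    [[0, 0, 0], [0, 0, 0], 0.3],
  ],
)

```text
time_s: 9.5
tool_pos: [0.506, 0.1107, 0.0406]
orientation: [0.611, 0.357, -0.609, 0.358]
force: [0.9, 0.2, 1.2]
width: 0.698
```

```bash
python3 - <<'E'
from h import *
np.set_printoptions(precision=4,suppress=True)
s=manip.state(); print(s["time_s"],s["tool_pos"],s["force"],s["ft_torque"],s["width"])
d=cams.get_image("scene"); cv2.imwrite("pics/s8.png",cv2.resize(d["pixels"][180:330,260:440,::-1],None,fx=4,fy=4,interpolation=cv2.INTER_CUBIC)); 
E
```

```text
9.5 [0.506  0.1107 0.0406] [0.8861 0.164  1.1966] [0.0331 0.0101 0.0026] 0.6980661946330435
```

View pics/s8.png

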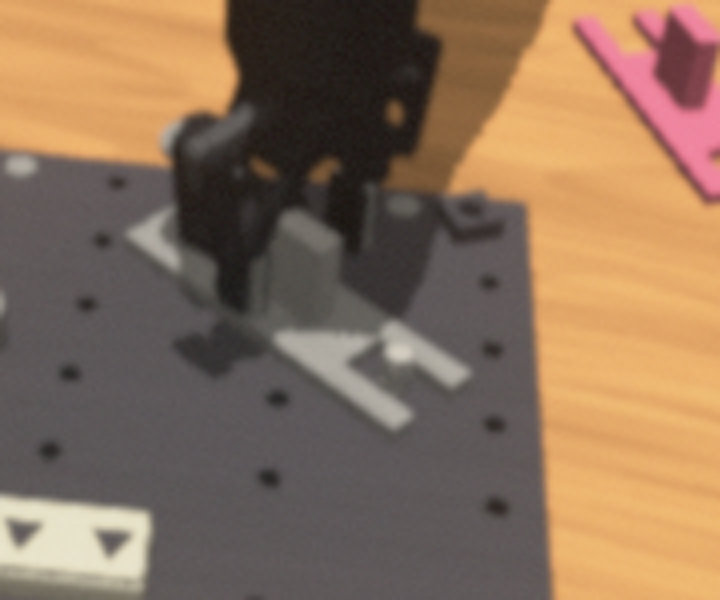

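Both fingers are clear of the block (crop 305,260) and the bracket lies down around the stud. I'll retreat straight up, then move back out of the top camera's view.

>>> play_rows(
  rows=[
    [[-0.01, 0, 0], [0, 0, 0], 0.3],
    [[-0.03, 0, 0], [0, 0, 0], 0.3],
    [[-0.06, 0, 0], [0, 0, 0], 0.3],
    [[-0.1, 0, 0], [0, 0, 0], 0.3],
    [[-0.14, 0, 0], [0, 0, 0], 0.3],
    [[-0.17, 0, 0], [0, 0, 0], 0.3],
    [[-0.18, 0, 0], [0, 0, 0], 0.3],
    [[-0.18, 0, 0], [0, 0, 0], 0.3],
  ],
)

```text
time_s: 10.55
tool_pos: [0.5056, 0.1106, 0.2207]
orientation: [0.611, 0.357, -0.609, 0.358]
force: [0.4, 0.3, -0.3]
width: 0.697
```

```bash
python3 - <<'E'
from h import *
np.set_printoptions(precision=4,suppress=True)
print(rel((.36,-.34,.22),60.8))
E
```

```text
(array([-0.    ,  0.0935,  0.4642]), [array([ 3.1401, -0.0053,  0.0036]), array([-0.0015, -0.0023, -0.0034])])
```

>>> play_rows(
  rows=[
    [[0, 0.004, 0.02], [0, 0, 0], 0.3],
    [[0, 0.012, 0.06], [0, 0, 0], 0.3],
    [[0, 0.021, 0.105], [0, 0, 0], 0.3],
    [[0, 0.03, 0.15], [0, 0, 0], 0.3],
    [[0, 0.039, 0.195], [0, 0, 0], 0.3],
    [[0, 0.048, 0.24], [0, 0, 0], 0.3],
    [[0, 0.057, 0.285], [0, 0, 0], 0.3],
    [[0, 0.066, 0.33], [0, 0, 0], 0.3],
    [[0, 0.075, 0.37], [0, 0, 0], 0.3],
    [[0, 0.08, 0.4], [0, 0, 0], 0.3],
    [[0, 0.08, 0.4], [0, 0, 0], 0.3],
    [[0, 0.08, 0.4], [0, 0, 0], 0.3],
  ],
)

```text
time_s: 12.05
tool_pos: [0.3795, -0.2766, 0.219]
orientation: [0.611, 0.357, -0.609, 0.357]
force: [0.3, -0.7, 0.4]
width: 0.696
```

```bash
python3 - <<'E'
from h import *
np.set_printoptions(precision=4,suppress=True)
s=manip.state(); print(s["time_s"],s["tool_pos"],s["qvel"],s["force"])
g=grab(); d=g["top"]; 
for n in g: np.savez(n+"9.npz",**g[n])
a=cv2.resize(d["pixels"][100:260,165:335,::-1],None,fx=3.5,fy=3.5,interpolation=cv2.INTER_CUBIC); cv2.imwrite("pics/t9.png",a)
cv2.imwrite("pics/s9.png",cv2.resize(g["scene"]["pixels"][180:330,230:440,::-1],None,fx=3.7,fy=3.7,interpolation=cv2.INTER_CUBIC))
W=cloud(d); gr=d["pixels"].astype(float).mean(2); z=W[...,2]
m=(gr>75)&(z>.019)&(z<.03)&(W[...,0]>.43)&(W[...,0]<.58)&(W[...,1]>.02)&(W[...,1]<.20)
m=cv2.morphologyEx(m.astype(np.uint8),cv2.MORPH_OPEN,np.ones((2,2)))>0
v,u=np.nonzero(m); P=np.array([ray(d,a,b,.023)[:2] for a,b in zip(u,v)])
rc=cv2.minAreaRect((P*1000).astype(np.float32)); print(rc); 
e=np.array([.4866,.8736]); n=np.array([-e[1],e[0]]); L=(P-[.4763,.0582])@np.stack([e,n],1)*1000; zz=z[m]*1000
for lo,hi in ((-30,-10),(10,40),(80,100),(100,120),(120,145)):
    k=(L[:,0]>lo)&(L[:,0]<hi); print(lo,hi,k.sum(),"z",zz[k].mean().round(2),"lat",L[k,1].min().round(1),L[k,1].max().round(1),"L max",L[k,0].max().round(1))
for sg in (-1,1):
    k=(np.sign(L[:,1])==sg); print("side",sg,zz[k].mean())
k=(L[:,0]>104); print("slot inner edges",L[k&(L[:,1]<0),1].max(),L[k&(L[:,1]>0),1].min())
E
```

```text
12.05 [ 0.3795 -0.2766  0.219 ] [ 0.0159 -0.009   0.0056  0.0021 -0.0003 -0.0011] [ 0.3231 -0.7197  0.4188]
((500.1051330566406, 106.69905090332031), (164.71827697753906, 50.11744689941406), 60.7454948425293)
-30 -10 129 z 21.57 lat -21.5 27.6 L max -10.4
10 40 234 z 28.12 lat -22.2 27.9 L max 39.7
80 100 171 z 25.19 lat -21.8 27.5 L max 99.9
100 120 99 z 22.67 lat -22.3 27.1 L max 119.7
120 145 78 z 22.63 lat -22.4 27.4 L max 136.3
side -1 25.74949998550981
side 1 23.838342431699424
slot inner edges -9.386726022801405 14.641077469516194
```

View pics/t9.png

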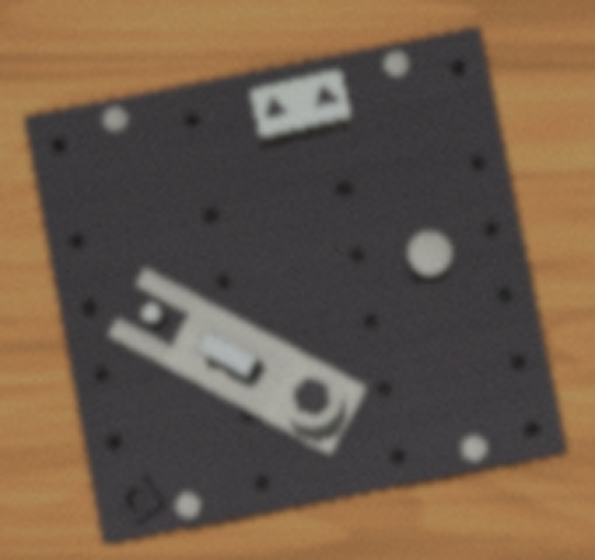

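View pics/s9.png

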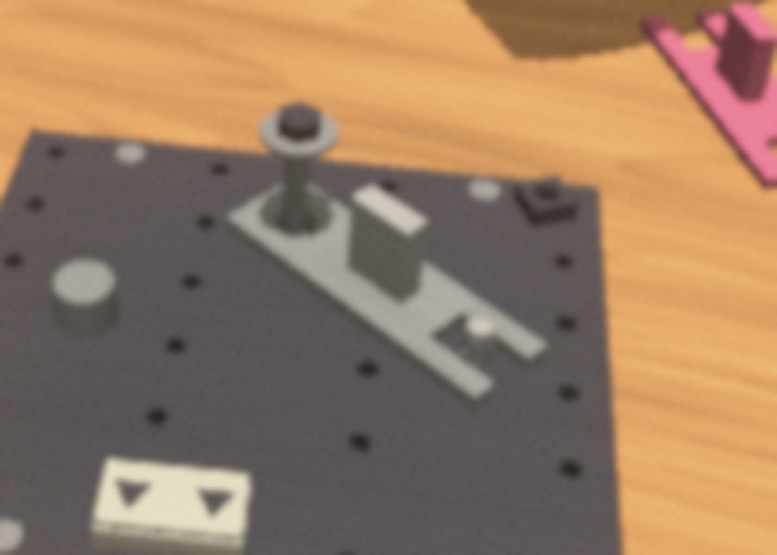

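The bracket lies flat around the stud. In the top crop the stud is at (150,313), inside the slot between the prong ends at (147,270) and (112,330), with the robot well clear. The minAreaRect fit suggests an offset of a few mm along the bar, so I'll check that with an overlay.

```bash
python3 - <<'E'
from h import *
from scipy.optimize import minimize
np.set_printoptions(precision=4,suppress=True)
pts=np.array([(-25,-25),(140,-25),(140,-12),(100,-12),(100,12),(140,12),(140,25),(-25,25)])/1000
for f in ("top0","top9","scene9"):
    d=dict(np.load(f+".npz")); g=d["pixels"].astype(np.float32).mean(2); F=4
    def poly(p):
        e=np.array([np.cos(p[2]),np.sin(p[2])]); n=np.array([-e[1],e[0]])
        P=np.c_[p[:2]+pts[:,:1]*e+pts[:,1:]*n,np.full(8,.023)]; return proj(d,P)
    def edge(p): # mean inside-outside contrast at polygon edges
        q=poly(p); c=0; N=0
        for i in range(1,7):  # skip the rear edge (washer)
            a,b=q[i],q[(i+1)%8]; t=np.linspace(.08,.92,25)[:,None]; x=a+(b-a)*t; nn=np.array([-(b-a)[1],(b-a)[0]]); nn/=np.linalg.norm(nn)
            L=np.linalg.norm(b-a); s=[cv2.remap(G,(x[:,:1]+k*nn[0]).astype(np.float32),(x[:,1:]+k*nn[1]).astype(np.float32),1) for k in (-1.2,1.2)]
            c+=(s[0]-s[1]).mean()*L; N+=L
        return c/N
    G=cv2.GaussianBlur(g,(0,0),.8)
    p0=np.array([.4763,.0582,np.radians(13.9 if f=="top0" else 60.8)]); sg=np.sign(edge(p0))
    best=min((minimize(lambda v:-sg*edge(p0+v*[.001,.001,.01]),x0,method="Nelder-Mead") for x0 in ([0,0,0],[-3,-2,0],[3,2,0],[-2,2,0],[2,-2,0])),key=lambda r:r.fun)
    p=p0+best.x*[.001,.001,.01]; e=np.array([np.cos(p[2]),np.sin(p[2])])
    S=p[:2]+.12*e; dl=np.array([.5352,.1633])-S
    print(f,"hole",p[:2],"ang",np.degrees(p[2]),-best.fun,"slot mid",S,"stud-slot along/lat mm",1000*dl@e,1000*(dl@[-e[1],e[0]]))
    if f=="top9":
        im=cv2.resize(d["pixels"][:,:,::-1],None,fx=F,fy=F,interpolation=cv2.INTER_CUBIC); cv2.polylines(im,[np.int32((poly(p)+.5)*F-.5)],True,(0,0,255),1)
        cv2.imwrite("pics/ov9.png",im[660:960,740:1120])
E
```

```text
top0 hole [0.4756 0.0607] ang 13.90127610322382 61.50245506652586 slot mid [0.5921 0.0895] stud-slot along/lat mm -37.48662273643973 85.28300737011138
top9 hole [0.4757 0.06  ] ang 60.80315869207024 56.182466126182405 slot mid [0.5342 0.1647] stud-slot along/lat mm -0.7742619656691849 -1.5679221752488528
scene9 hole [0.4765 0.0592] ang 60.80319733401827 35.08938093167862 slot mid [0.5351 0.164 ] stud-slot along/lat mm -0.5258238053291839 -0.4300227660364473
```

View pics/ov9.png

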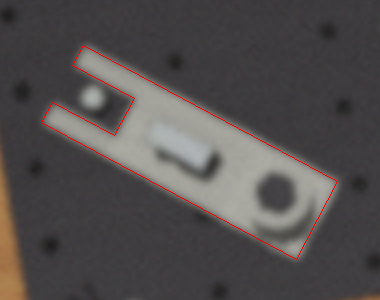

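The edge fit, which follows the outline in the overlay closely, puts the slot middle within about 1–2 mm of the stud in both cameras. The minAreaRect offset came from mask outliers. Handing in.

```bash
python3 - <<'E'
from h import *
print(order.job_done(), manip.state()["time_s"])
E
```

```text
the job is handed in; nothing more can be done
the job is handed in; nothing more can be done
```

The stop bracket now lies flat on the plate with its slot over the slim stud, and I handed the job in at about 12 s of the 32 s allowed. I gripped it by its block, lifted it about 36 mm along the bolt, swung it about 47° to the left and lowered it. Then I released it and moved the arm well clear.

**Last checks**
- **Position:** the outline fits in both cameras put the slot middle within about 2 mm of the stud (0.7 mm in one, 1.7 mm in the other). The bar is at 60.8°.
- **Lying flat:** the prong tops measured about 22.6 mm high, against 23 mm expected. The bolt end read 21.6 mm, which I put down to depth noise.
- **Forces:** every reading was under 4 N.

**One check disagreed:** a rough bounding-box fit suggested the bracket was about 4 mm off along the bar. The outline fit and its overlay on the picture did not bear this out, so I put it down to stray pixels in the mask.

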